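# Clip the sample tube into the free place of the tube mixer

### The job

Take the wide capped tube from the foam tray and press it down past the sprung jaw into whichever clip of the tube mixer is still empty, until it is fully home in the fork with the jaw closed over it and then let go. It should lie centred in the clip and the same way round as the tube already in the mixer, cap away from the mixer's raised housing. Leave that tube, the thin tube and the other things on the bench where they are.

Things in the scene. Friction and masses are not known exactly. Their poses are not given: they have to be found in the camera images.
- tube: The wide tube to be moved: pale, 28 mm in diameter, body 140 mm long lying level along its own x, domed end (tip at x = +84 mm), screw cap 34 mm wide from x = -70 to -92 mm; about 90 g. Origin on its axis at mid body (the grasp point). It starts in one of the tray's two V rests, axis 45 mm above the bench, x along the tray's x.
- tube_cap (a point): Centre of the outer face of the wide tube's cap (x = -92 mm on its axis).
- tube_in: A tube just like the wide one, already seated in one of the mixer's two clips at the start. Same origin and axes.
- thin_tube: A thinner tube (17 mm in diameter, 130 mm body, 21 mm cap) lying in the other V rest of the tray, 84 mm beside the wide one; not needed. Origin on its axis at mid body.
- tray: Dark grey foam tray, fixed, 210 x 170 x 12 mm, origin at the centre of its underside. Two V rests along its x, at y = +42 and -42 mm; each is a pair of V blocks (at x = +45 and -45 mm, 14 mm thick, 46 mm wide, 44 mm high) with nothing between x = -38 and +38 mm above the 12 mm base.
- mixer: Tube mixer, fixed: white, deck 45 mm above the bench (215 mm in x, 240 mm in y, origin on the bench under the deck's centre), raised housing 80 mm high across its +x end (x 108 to 182 mm). Two like fork clips on the deck along its x, at y = +60 mm (left) and -60 mm (right). A tube pushed down meets the jaw's rollers 26 mm above its seat; it takes some 10 N to pass.
- seat_left (a point): Left clip: where a tube's origin lies when fully home, 95 mm above the bench. Axes as the mixer's (x to the housing). Two fixed forks at x = +43 and -43 mm, 10 mm thick, 30 mm wide inside; prongs on the -y side reach 24 mm above the axis. Between them (x -38 to +38 mm) the space beside and below the axis is free to 14 mm above the deck.
- seat_right (a point): The same for the right clip.
- jaw_left (a joint): Left clip's sprung jaw (rad): 0 closed, about 0.08 while a tube passes, opens to +y. Hinged low on the +y side, with two upright arms at x = +55 and -55 mm (tips 27 mm above the seat point, 33 mm to its +y side) whose black rollers reach over the tube.
- jaw_right (a joint): The same for the right clip.
- bottle: Small amber bottle, 56 mm in diameter, 120 mm tall, standing beyond the tray; bystander. Origin under its base.
- beaker: White plastic beaker, 68 mm wide, 80 mm tall, standing between and beyond the tray and the mixer; bystander. Origin under its base.
- marker: Black marker, 130 mm long, 15 mm thick, lying in front of the mixer; bystander.
Mind the look-alikes: they are no part of the job. Leave any black look-alike of the tube alone.

How it is judged:
At the end, for the whole second after the job is handed in: Wide tube in the clip that was empty: within 10 mm of the seat along the clip, 3 mm across and in height, axis within 0.06 rad, cap away from the housing; both jaws under 0.04 rad; tube released and still; the tube already in the mixer within 10 mm of its start (((x of tube in the frame of seat_left between -0.01 and 0.01 m and y of tube in the frame of seat_left between -0.003 and 0.003 m and z of tube in the frame of seat_left between -0.003 and 0.003 m and angle between the x axis of tube and the x axis of seat_left, either way round below 0.06 rad and x of tube_cap in the frame of seat_left below 0 m) or (x of tube in the frame of seat_right between -0.01 and 0.01 m and y of tube in the frame of seat_right between -0.003 and 0.003 m and z of tube in the frame of seat_right between -0.003 and 0.003 m and angle between the x axis of tube and the x axis of seat_right, either way round below 0.06 rad and x of tube_cap in the frame of seat_right below 0 m)) and value of joint each of jaw_left, jaw_right below 0.04 rad and linear speed of tube below 0.02 m/s and distance of tube_in from where it was at the start of the episode below 0.01 m and contact force between the fingers and tube below 0.1 N); the robot touches nothing.
It fails at once if the tube already in the mixer is moved by more than 15 mm (distance of tube_in from where it was at the start of the episode above 0.015 m).
It fails at once if the thin tube is moved by more than 30 mm (distance of thin_tube from where it was at the start of the episode above 0.03 m).
It fails at once if the bottle, the beaker or the marker is moved by more than 40 mm (distance of any of bottle, beaker, marker from where it was at the start of the episode above 0.04 m).
It also fails if it takes over 40 s, if anything falls off the work surface, if the arm or the gripper's body presses on something with over 40 N, if the wrist force passes 120 N, or if a joint passes its speed limit or range.

### The arm

A 6-joint arm with a two-finger parallel gripper is mounted at the origin on the work surface. World frame = base frame: x ahead of the robot, y to its left, z up, the work surface at z = 0. Lengths are in m, angles in rad, forces in N, time in s.
With the tool pointing down it reaches from about 0.4 to 0.825 m from the base axis. Payload 7 kg.
Tool frame: the origin (TCP) lies at the very end of the fingers, on their centre line; the grasp point (between the pads) lies 19 mm behind it; z points along the fingers, x is the direction in which the jaws open and shut, and the axes are right-handed (so a half turn about z gives the same grasp; the last joint's range is limited). The gripper opens to 88 mm and grips with 3 to 60 N. Pads are 19 mm wide; open, the fingers measure 130 mm over their backs; the gripper's body (78 mm by 193 mm) begins 47 mm behind the grasp point.
Start: joints at [-0.932, 0.359, 0.012, 0, -1.224, -0.288], TCP at [0.232, -0.634, 0.227] pointing down, gripper open.
Joint ranges: [-3.07, 3.07], [-1.43, 2.12], [-1.02, 1.25], [-3.03, 1.67], [-3.05, -0], [-3.03, 3.03]. Speed limits (rad/s): [2.39, 2.39, 3.01, 3.14, 3.14, 3.14].

### API

Orientations are given as a unit quaternion [x, y, z, w].
In Python, from workcell import robot, effector, optics gives the robot as it stands. Calls block until the motion is done:
- robot.move_to(position, orientation): joint-space move of the TCP to a pose.
- robot.move_straight(position, orientation=None, v=0.15, guard=None): straight line of the TCP; orientation=None keeps the orientation; v is the mean speed in m/s. With guard (N) it stops when the force on the tool has changed by that much, and returns True; else False.
- robot.movej(angles): joint-space move.
- effector.set_gripper(opening, grip_force=None): finger opening in m; grip_force is the grip in N (None keeps the last); returns when the fingers have stopped.
- robot.hold(seconds).
- robot.solve_ik(position, orientation): joint angles nearest the present ones, or None.
- optics.camera(name): name is "side" or "top" or "wrist"; returns the picture (400x640x3 uint8, blue, green, red); there is no depth.
- optics.camera_model(name): a dict with "vertical_fov" (degrees; the focal length in pixels is half the picture's height over the tangent of half this angle, whatever the lens; pixels are square), "cx", "cy" (the principal point, pixels), "k1" (the pictures are not rectified: a ray, as slopes to the right and down, at radius r is drawn at 1 + k1 r^2 times it, then the intrinsics apply), "world_from_camera" (4x4, takes a point from camera to world coordinates). Camera axes: x right, y up, looking along -z (the intrinsics and any distortion apply to the point x, -y, -z); pixel columns grow to the right and rows downward; lengths in m; the calibration is good to about 2 mm. A picture is of the moment at which its call begins: read the wrist's pose just before it. camera_model takes no time and is no camera call; for the wrist camera it gives the pose at the moment of the call.
A pose or a line that the arm cannot do raises robot.MotionError and nothing moves.
- robot.job_done(): hands the job in, once; it reports no verdict.
Readings, each from a call of its own:
- robot.get_t(): time.
- robot.get_joint_positions(): joint angles.
- robot.get_qvel(): joint speeds.
- robot.get_effort(): joint torques, N m.
- robot.get_position(): TCP position.
- robot.get_orientation(): TCP orientation.
- robot.get_ft_force(): force on the tool from outside, world axes, zero at the start.
- robot.get_wrist_torque(): the same for the moment, N m.
- robot.get_finger_gap(): finger opening in m.
Only numpy, scipy, OpenCV 4.12 (cv2) and the standard library are available. Lean on these libraries where they do the work, as an engineer would, in place of code of your own. Each camera call takes 0.05 s, during which the arm holds its last target. There are 200 camera calls.

## Working session

There is one attempt and no reset: what is moved stays moved. The work goes in short steps, each a Python script; the robot and the scene stay as the last script left them, time stands still between calls to the robot, and variables do not carry over. Pictures are saved under pics/ and viewed, about 8 in all and at most 12, crops included, and the job is handed in when it is done.

```bash
mkdir -p pics
cat > h.py <<'E'
import numpy as np, cv2
from workcell import robot, effector, optics
def ray(m,uv):
    f=200/np.tan(np.radians(m["vertical_fov"])/2)
    d=np.array([(uv[0]-m["cx"])/f,(uv[1]-m["cy"])/f]); u=d.copy()
    for _ in range(20): u=d/(1+m["k1"]*(u@u))
    T=np.array(m["world_from_camera"]); return T[:3,3],T[:3,:3]@np.array([u[0],-u[1],-1.])
def onz(m,uv,z):
    o,d=ray(m,uv); return o+d*(z-o[2])/d[2]
def proj(m,p):
    f=200/np.tan(np.radians(m["vertical_fov"])/2)
    T=np.array(m["world_from_camera"]); q=T[:3,:3].T@(np.array(p)-T[:3,3])
    u=np.array([q[0],-q[1]])/-q[2]; u=u*(1+m["k1"]*(u@u)); return u*f+[m["cx"],m["cy"]]
E
python3 - <<'E'
from h import *
for n in("top","side"):
    im=optics.camera(n); cv2.imwrite(f"pics/{n}0.png",im); m=optics.camera_model(n); print(n,m)
E
```

```text
top {'vertical_fov': 44.53021698811352, 'cx': 321.22527670569167, 'cy': 209.89244704651472, 'k1': -0.083735020511713, 'world_from_camera': array([[ 1.16972664e-02,  9.97412063e-01, -7.09390586e-02,
         4.36715964e-01],
       [-9.99930665e-01,  1.17639743e-02,  5.22624077e-04,
        -6.93670020e-03],
       [ 1.35579682e-03,  7.09280268e-02,  9.97480515e-01,
         1.20891627e+00],
       [ 0.00000000e+00,  0.00000000e+00,  0.00000000e+00,
         1.00000000e+00]])}
side {'vertical_fov': 42.54301965220121, 'cx': 322.2967652681744, 'cy': 192.20474513057158, 'k1': -0.023132263109636394, 'world_from_camera': array([[-0.85476668,  0.32289897, -0.40633751,  0.05396866],
       [-0.51868187, -0.55938519,  0.64657353,  0.79118772],
       [-0.01852126,  0.76342941,  0.64562567,  0.86859956],
       [ 0.        ,  0.        ,  0.        ,  1.        ]])}
```

View pics/top0.png

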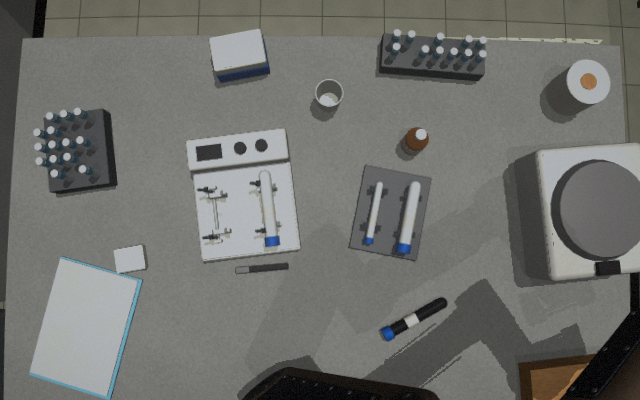

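View pics/side0.png

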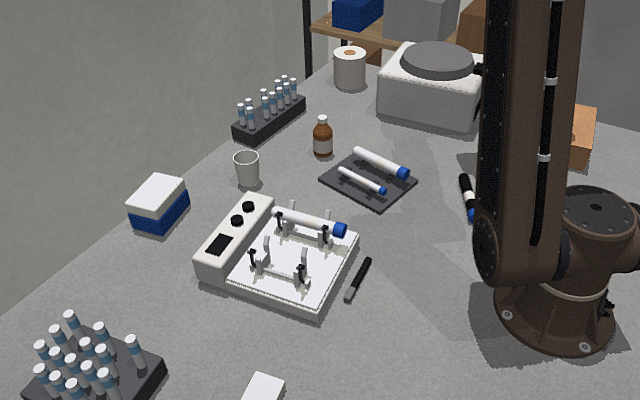

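The top view shows these candidates for the wide tube:
- Wide pale tube in the tray at (410,217), blue cap at (404,247).
- Thin tube at (374,213).
- Black look-alike at (414,320).
- Tube already in the mixer's right clip at (268,208).

I choose (410,217). The left clip at (213,213) is empty. Next is a close crop with mask measurements.

```bash
cat > meas.py <<'E'
from h import *
im=cv2.imread("pics/top0.png"); m=optics.camera_model("top")
hsv=cv2.cvtColor(im,cv2.COLOR_BGR2HSV)
blue=cv2.inRange(hsv,(105,120,60),(125,255,255))
def cap(x0,y0,x1,y1):
    k=np.zeros_like(blue);k[y0:y1,x0:x1]=blue[y0:y1,x0:x1]
    ys,xs=np.nonzero(k); return np.array([xs.mean(),ys.mean()]),len(xs)
def body(x0,y0,x1,y1,th):
    g=im.min(axis=2).astype(int); k=(g[y0:y1,x0:x1]>th).astype(np.uint8)
    n,l,s,c=cv2.connectedComponentsWithStats(k); i=1+np.argmax(s[1:,4])
    ys,xs=np.nonzero(l==i); return np.c_[xs+x0,ys+y0].astype(float),s[i]
for nm,cb,bb,z,th in(("wide",(393,235,420,262),(395,172,430,246),.045,130),):
    c,n=cap(*cb); print(nm,"cap px",c,n,onz(m,c,z))
    p,s=body(*bb,th); print(s)
    w=np.array([onz(m,q,z)[:2] for q in p]); mu=w.mean(0)
    d=np.linalg.svd(w-mu,full_matrices=False)[2][0]; d*=np.sign(d[0])
    t=(w-mu)@d; print("mu",mu,"ang",np.arctan2(d[1],d[0]),"ends",t.min(),t.max(), "tip",mu+d*t.max())
c,n=cap(255,225,285,255); print("in cap",c,n,onz(m,c,.095))
a=cv2.resize(im[120:270,180:310],None,fx=3.5,fy=3.5,interpolation=cv2.INTER_CUBIC)
b=cv2.resize(im[150:270,340:440],None,fx=3.3,fy=3.3,interpolation=cv2.INTER_CUBIC)
o=np.zeros((525,800,3),np.uint8);o[:a.shape[0],:a.shape[1]]=a;o[:b.shape[0],460:460+b.shape[1]]=b
cv2.imwrite("pics/crop1.png",o)
E
python3 meas.py
```

```text
wide cap px [403.12295082 248.04918033] 122 [ 0.43064857 -0.20374813  0.045     ]
[  5   9  21  63 602]
mu [ 0.51599133 -0.22102974] ang -0.18594814424750797 ends -0.07438861625056975 0.07718654523893119 tip [ 0.59184729 -0.23529987]
in cap [271.70338983 240.90677966] 118 [0.44377515 0.10446349 0.095     ]
```

View pics/crop1.png

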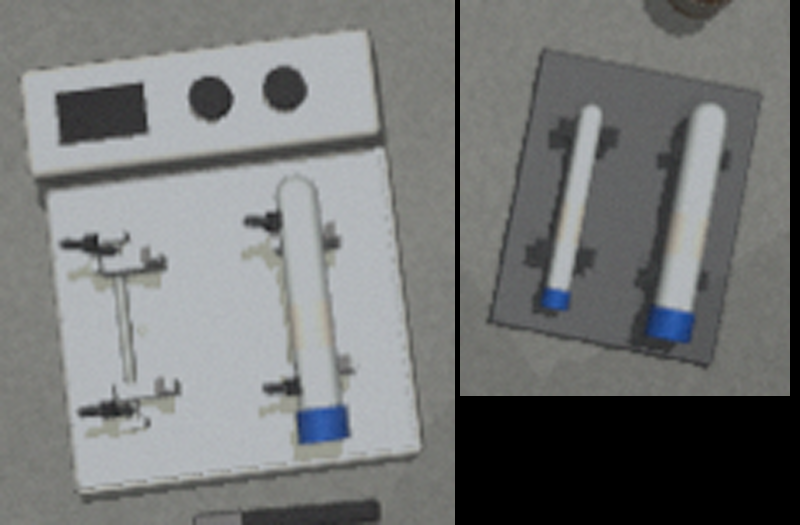

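The crop confirms it: the wide tube is on the right of the tray, cap down in the image. The left clip is empty, with forks near crop (130,265) and (140,390). Next I look from the wrist camera over the empty clip.

```bash
cat >> h.py <<'E'
from scipy.spatial.transform import Rotation as R
def quat(yaw,flip=0):
    s=-1 if flip else 1
    x=s*np.array([-np.sin(yaw),np.cos(yaw),0]); z=np.array([0,0,-1.])
    return R.from_matrix(np.c_[x,np.cross(z,x),z]).as_quat()
E
python3 - <<'E'
from h import *
m=optics.camera_model("wrist"); T=np.array(m["world_from_camera"])
Rt=R.from_quat(robot.get_orientation()).as_matrix(); p=np.array(robot.get_position())
C=Rt.T@(T[:3,3]-p); L=Rt.T@(-T[:3,2]); print("cam in tool",C.round(4),L.round(3),m["vertical_fov"],m["k1"])
for f in(0,1):
    print(f,robot.solve_ik([.51,-.2193,.15],quat(-.19,f)),robot.solve_ik([.511,.233,.2],quat(.113,f)))
for f in (0,1):
    q=quat(.113,f);W=R.from_quat(q).as_matrix()
    seat=np.array([.511,.233,.1]); d=W@L; o=seat-d*(.26/-d[2]); P=o-W@C
    print(f,P,robot.solve_ik(P,q))
E
```

```text
cam in tool [-0.0008 -0.0811 -0.1578] [-0.001  0.296  0.955] 59.118020118903836 0.020677830554027436
0 [-0.05333539  0.22652419 -0.36104001  0.         -0.98323213 -1.70746093] [ 0.77633564  0.19262215 -0.28046427  0.         -1.0977099  -2.23413197]
1 [-0.05333539  0.22652419 -0.36104001  0.         -0.98323213  1.43413172] [ 0.77633564  0.19262215 -0.28046427  0.         -1.0977099   0.90746068]
0 [0.51131686 0.2340191  0.20219237] [ 0.77729101  0.19207065 -0.27586374  0.         -1.10286194 -2.23508734]
1 [0.51068314 0.2319809  0.20219237] [ 0.7753772   0.18973694 -0.27884139  0.         -1.102218    0.90841913]
```

Run:
```python
from h import *
C=np.array([-.0008,-.0811,-.1578]);L=np.array([-.001,.296,.955])
q=quat(.113,1);W=R.from_quat(q).as_matrix();d=W@L
o=np.array([.511,.20,.1])-d*(.36/-d[2]);P=o-W@C
robot.move_to(P,q); robot.hold(.3)
m=optics.camera_model("wrist");im=optics.camera("wrist");cv2.imwrite("pics/w1.png",im)
np.save("w1.npy",m,allow_pickle=True); print(P,robot.get_t(),robot.get_position())
for s in((.524,.1135,.095),(.511,.233,.095)): print(proj(m,s))
```

```text
[0.54141947 0.20226759 0.3022    ] 3.5833 [0.54149193 0.20210645 0.30217536]
[399.48691519 198.15023292]
[287.91859785 197.74141577]
```

View pics/w1.png

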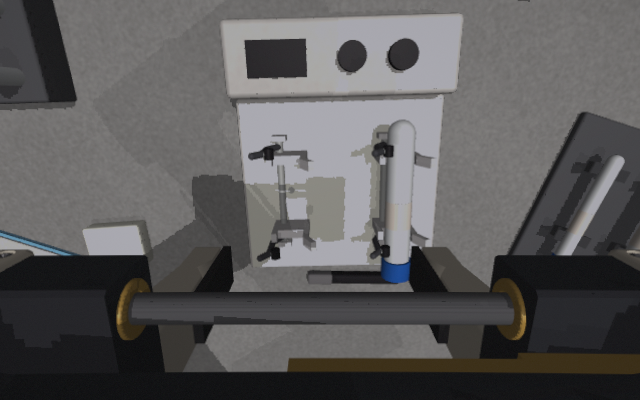

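The wrist view shows the mixer upright: left clip empty around (288,190), tube_in with cap at (397,270) and dome at (402,122). I'll enlarge it to get the edges.

Run:
```python
from h import *
im=cv2.imread("pics/w1.png");c=im[118:286,236:446]
c=cv2.resize(c,None,fx=3.8,fy=3.5,interpolation=cv2.INTER_CUBIC)
c=cv2.createCLAHE(2,(4,4)).apply(cv2.cvtColor(c,cv2.COLOR_BGR2GRAY))
cv2.imwrite("pics/w1c.png",c);print(c.shape)
hsv=cv2.cvtColor(im,cv2.COLOR_BGR2HSV)
m=np.load("w1.npy",allow_pickle=True).item()
b=cv2.inRange(hsv,(105,120,60),(125,255,255));ys,xs=np.nonzero(b[250:285,375:420]);print("cap",xs.mean()+375,ys.mean()+250,xs.min()+375,xs.max()+375,ys.min()+250,ys.max()+250,onz(m,(xs.mean()+375,ys.mean()+250),.095))
g=cv2.GaussianBlur(im,(3,3),0)[:,:,1].astype(int)
for y in (140,165,185,205,225): print(y,g[y,380:422].tolist())
```

```text
(588, 798)
cap 395.2310606060606 271.74810606060606 381 410 258 282 [0.43646143 0.10278037 0.095     ]
140 [110, 91, 78, 79, 84, 86, 82, 77, 80, 92, 106, 117, 127, 135, 142, 149, 155, 160, 165, 168, 169, 170, 170, 170, 169, 169, 169, 170, 170, 169, 169, 169, 165, 156, 150, 155, 165, 169, 169, 169, 170, 170]
165 [103, 95, 96, 101, 100, 89, 78, 79, 94, 110, 123, 134, 143, 151, 159, 165, 169, 170, 170, 170, 170, 170, 170, 170, 170, 170, 170, 170, 170, 169, 169, 164, 154, 147, 148, 146, 140, 135, 130, 124, 119, 115]
185 [83, 78, 83, 86, 83, 77, 77, 88, 105, 119, 131, 141, 150, 158, 164, 168, 170, 170, 170, 170, 170, 170, 169, 170, 170, 170, 170, 170, 170, 169, 164, 153, 148, 157, 167, 170, 170, 170, 170, 170, 170, 170]
205 [79, 80, 85, 85, 80, 75, 82, 97, 110, 123, 134, 143, 150, 156, 162, 165, 167, 167, 167, 169, 169, 168, 169, 169, 169, 168, 168, 167, 165, 160, 150, 146, 156, 167, 170, 170, 170, 170, 170, 170, 170, 170]
225 [70, 70, 70, 69, 68, 76, 91, 106, 118, 130, 140, 148, 154, 160, 166, 169, 170, 170, 170, 169, 170, 170, 170, 170, 170, 169, 168, 165, 160, 147, 129, 128, 148, 165, 169, 170, 170, 169, 169, 169, 170, 170]
```

View pics/w1c.png

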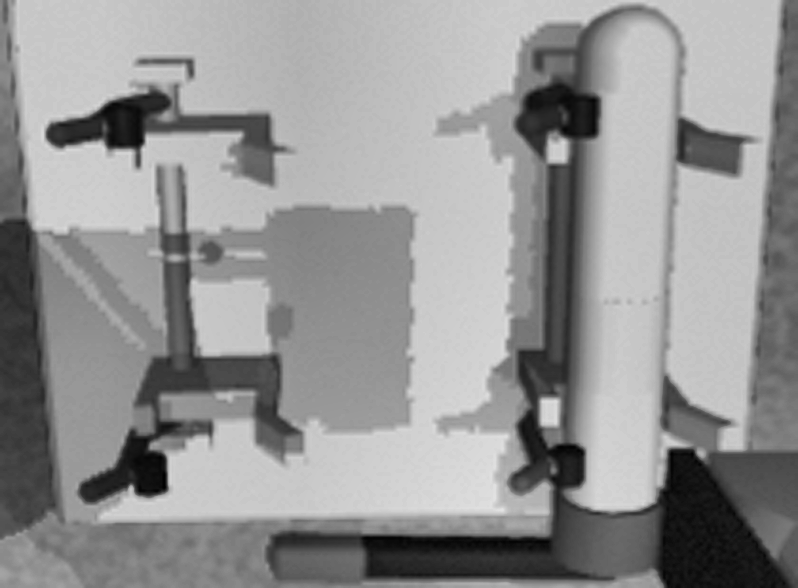

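Run:
```python
from h import *
m=np.load("w1.npy",allow_pickle=True).item()
rows=np.array([140,165,185,205,225]);l=np.array([387.3,386.5,385.8,385.2,384.5]);r=np.array([414,413,412,411,410.3])
pts=np.array([onz(m,(a,b),.095)[:2] for a,b in zip((l+r)/2,rows)]+[onz(m,(395.4,271),.095)[:2]])
print(pts.round(4)); p=np.polyfit(pts[:,0],pts[:,1],1); print("yaw tube_in",np.arctan(p[0]),"resid",(pts[:,1]-np.polyval(p,pts[:,0])).round(4))
# deck edges, wrist; crop coords -> px
w=lambda a,b:(236+a/3.8,118+b/3.5)
D={n:onz(m,w(*c),.045)[:2] for n,c in dict(f1=(110,519),f2=(500,517),l1=(15,60),l2=(55,470),r1=(780,40),r2=(750,430)).items()}
for k,v in D.items(): print(k,v.round(4))
yw=lambda a,b:np.arctan2(*(D[a]-D[b])[::-1]); print("yaws",yw("l1","l2"),yw("r1","r2"),yw("f1","f2")-np.pi/2)
t=optics.camera_model("top");T=lambda a,b:onz(t,(180+a/3.5,120+b/3.5),.045)[:2]
a,b,c,d=T(47,195),T(80,492),T(385,150),T(422,455)
print("top",[v.round(4) for v in(a,b,c,d)],"yaw",np.arctan2(*(a-b)[::-1]),np.arctan2(*(c-d)[::-1]),np.arctan2(*(b-d)[::-1])-np.pi/2)
# wrist: dome tip and inner faces
print("dome",onz(m,w(632,8),.095))
```

```text
[[0.5854 0.1234]
 [0.5597 0.1197]
 [0.5383 0.1167]
 [0.5162 0.1136]
 [0.4933 0.1103]
 [0.4374 0.1028]]
yaw tube_in 0.13855773061614604 resid [ 0.0001 -0.     -0.     -0.     -0.0001  0.0001]
f1 [0.4    0.2579]
f2 [0.4158 0.1253]
l1 [0.5651 0.2978]
l2 [0.4178 0.2777]
r1 [0.5976 0.0673]
r2 [0.4598 0.0476]
yaws 0.13558079200097176 0.14160019014603636 0.11819318088539732
top [array([0.5986, 0.302 ]), array([0.395 , 0.2732]), array([0.6321, 0.069 ]), array([0.4234, 0.0404])] yaw 0.14037073498754138 0.1358812022284042 0.12111371112069813
dome [0.60494696 0.12526407 0.095     ]
```

Run:
```python
from h import *
q=quat(-.19,1)
effector.set_gripper(.07)
robot.move_to([.51,-.2193,.17],q)
print(robot.get_t(), robot.move_straight([.51,-.2193,.027],v=.12,guard=15), robot.get_position())
effector.set_gripper(0,45); print(robot.get_finger_gap(),robot.get_ft_force())
robot.move_straight([.51,-.2193,.17],v=.2)
q2=quat(.138,1); robot.move_to([.5065,.2334,.19],q2); robot.hold(.2)
m=optics.camera_model("wrist");im=optics.camera("wrist");cv2.imwrite("pics/w2.png",im);np.save("w2.npy",m,allow_pickle=True)
print(robot.get_t(),robot.get_position(),robot.get_finger_gap(),robot.get_ft_force())
print("exp axis pts",proj(m,[.5065,.2334,.209]))
hsv=cv2.cvtColor(im,cv2.COLOR_BGR2HSV)
for n in("top","side"): cv2.imwrite(f"pics/{n}2.png",optics.camera(n))
```

```text
5.775 False [ 0.51057916 -0.21933469  0.02766251]
0.026885295235899175 [0.12706759 4.51313378 1.64000382]
10.6583 [0.50676027 0.23269585 0.18998845] 0.02706641885410307 [ 0.45323181 -0.19003069 -1.49538337]
exp axis pts [316.34115908 282.89164017]
```

View pics/w2.png

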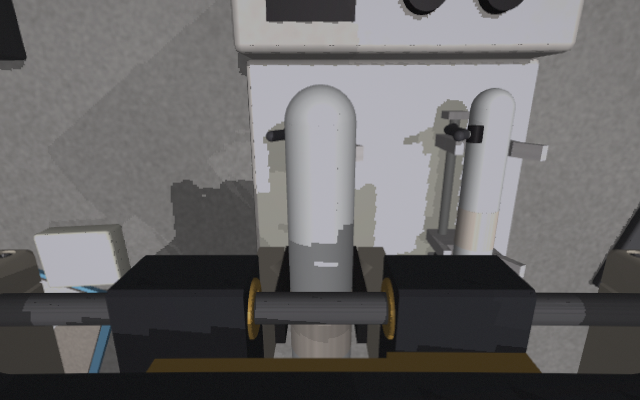

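The tube is held dome forward, with its edges near columns 286 and 357 at row 150. tube_in is visible at about (490,150) for a relative check. I measure both lateral positions in this one view.

Run:
```python
from h import *
im=cv2.imread("pics/w2.png");m=np.load("w2.npy",allow_pickle=True).item()
g=cv2.GaussianBlur(im,(5,5),0)[:,:,1].astype(int)
y=np.array([.50676,.232696,.209])  # actual tcp xy
dx=np.array([np.cos(.138),np.sin(.138),0]);dy=np.array([-np.sin(.138),np.cos(.138),0])
for s in(0,.04,.06,.084): print("exp",s,proj(m,y+dx*s))
for r in(110,125,165,185,205): print(r,"H",g[r,280:296].tolist(),g[r,348:364].tolist())
for r in(110,120,165,180,200): print(r,"T",g[r,455:480].tolist(),g[r,500:524].tolist())
print("tip",onz(m,(321,85),.209),(onz(m,(321,85),.209)-y)@dx, "tube_in tip",onz(m,(493,88),.095))
a=cv2.resize(im[50:250,240:540],None,fx=2.6,fy=2.6,interpolation=cv2.INTER_CUBIC);cv2.imwrite("pics/w2c.png",a)
```

```text
exp 0 [317.99748143 282.56485061]
exp 0.04 [317.61860663 195.52857859]
exp 0.06 [317.40167924 146.47213356]
exp 0.084 [317.11096594  81.57071693]
110 H [179, 179, 179, 178, 172, 154, 129, 114, 113, 120, 127, 132, 137, 141, 145, 150] [150, 146, 141, 134, 128, 128, 141, 160, 173, 178, 179, 179, 179, 179, 179, 179]
125 H [132, 131, 129, 121, 111, 105, 107, 114, 120, 126, 131, 136, 141, 145, 149, 152] [155, 151, 147, 142, 137, 130, 125, 128, 145, 165, 176, 179, 179, 179, 179, 179]
165 H [129, 129, 129, 128, 124, 115, 107, 106, 112, 120, 126, 132, 137, 141, 145, 149] [152, 148, 143, 137, 130, 125, 129, 146, 166, 176, 179, 179, 179, 179, 179, 179]
185 H [144, 144, 144, 144, 143, 135, 121, 110, 109, 115, 122, 129, 134, 139, 144, 147] [150, 146, 141, 134, 128, 125, 136, 157, 173, 178, 179, 179, 179, 177, 173, 168]
205 H [143, 143, 143, 144, 143, 141, 130, 115, 107, 110, 118, 125, 131, 136, 141, 145] [148, 144, 138, 131, 124, 122, 128, 137, 142, 143, 143, 143, 143, 143, 143, 143]
110 T [111, 110, 111, 111, 111, 111, 111, 112, 114, 117, 120, 127, 139, 146, 132, 100, 77, 74, 80, 88, 97, 105, 11
[... 524 characters left out ...]
73, 171, 172, 176, 178, 178, 178, 178, 178, 178, 178, 178, 178, 178, 177, 174, 163, 146, 131, 123]
180 T [125, 126, 126, 127, 127, 119, 101, 81, 75, 79, 87, 97, 106, 114, 122, 129, 135, 141, 147, 153, 158, 162, 167, 171, 175] [178, 176, 172, 171, 173, 177, 178, 178, 178, 178, 178, 178, 178, 178, 178, 178, 177, 169, 154, 136, 126, 123, 123, 124]
200 T [126, 125, 121, 110, 92, 79, 77, 83, 92, 102, 110, 118, 126, 133, 139, 145, 150, 156, 161, 165, 170, 174, 177, 178, 179] [171, 174, 177, 178, 178, 178, 178, 178, 178, 178, 178, 178, 178, 174, 163, 145, 130, 123, 123, 123, 123, 123, 122, 121]
tip [0.58896612 0.24265602 0.209     ] 0.08279471514720557 tube_in tip [0.60523699 0.12715206 0.095     ]
```

View pics/w2c.png

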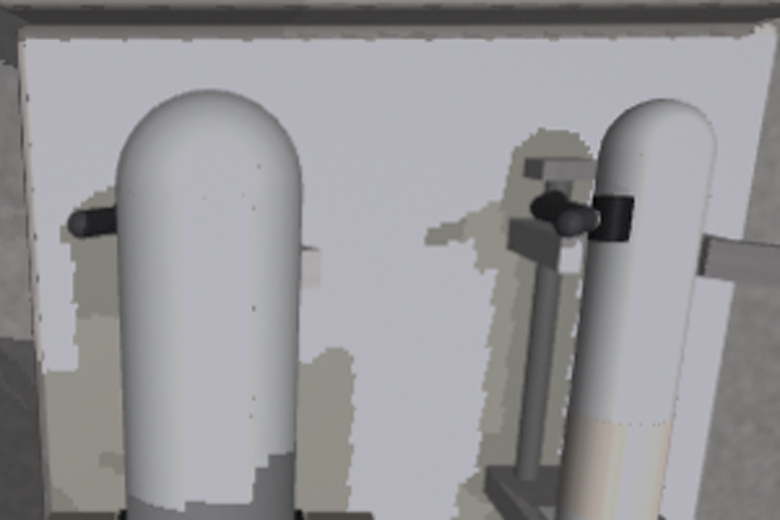

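Run:
```python
from h import *
m=np.load("w2.npy",allow_pickle=True).item()
h=np.array([onz(m,c,.209)[:2] for c in((319.9,125),(320.1,165),(320.4,185),(320.5,205))])
t=np.array([onz(m,c,.095)[:2] for c in((492.3,110),(490.8,120),(484.5,165),(482.3,180))])
a=.138;dy=np.array([-np.sin(a),np.cos(a)]);tcp=np.array([.50676,.232696])
print("held lat",(h@dy).round(4),tcp@dy,"tube_in lat w2",(t@dy).round(4))
print("w1 lat",np.array([.5162,.1136])@dy)
t2=optics.camera_model("top"); print("top cap lat",onz(t2,(271.7,240.9),.095)[:2]@dy)
for f in(np.polyfit(h[:,0],h[:,1],1),np.polyfit(t[:,0],t[:,1],1)): print(np.arctan(f[0]))
# top2: yaw of held cap & body
im=cv2.imread("pics/top2.png");b=cv2.inRange(cv2.cvtColor(im,cv2.COLOR_BGR2HSV),(105,120,60),(125,255,255))
n,l,s,c=cv2.connectedComponentsWithStats(b)
for i in range(1,n):
    if s[i,4]>40: print(s[i],c[i],onz(t2,c[i],.209)[:2],onz(t2,c[i],.095)[:2])
```

```text
held lat [0.1598 0.1597 0.1596 0.1596] 0.16077265852215175 tube_in lat w2 [0.041  0.0411 0.0411 0.0412]
w1 lat 0.04151030296513334
top cap lat 0.0424294127924811
0.14370905725713184
0.13636987831801933
[217  63  52  14  78] [243.87179487  70.98717949] [0.80019204 0.15945434] [0.84163178 0.1784245 ]
[265 236  14  10 118] [271.69491525 240.87288136] [0.4431217 0.0930812] [0.44385201 0.1044842 ]
[365 238   8   6  43] [368.41860465 240.44186047] [ 0.44632328 -0.10472253] [ 0.4474186  -0.11587105]
[202 242  16  12 161] [209.49068323 247.73291925] [0.42735261 0.2207003 ] [0.42628509 0.24665309]
[381 326  14  15 131] [387.83969466 332.95419847] [ 0.25896384 -0.14562492] [ 0.2386984 -0.1614367]
```

Run:
```python
from h import *
q=quat(.134,1); tgt=np.array([.5066,.2346,.14]); cmd=tgt.copy()
robot.move_to(cmd,q)
for _ in range(2):
    robot.hold(.15); e=tgt-np.array(robot.get_position()); cmd+=e; print(e.round(4)); robot.move_straight(cmd,q,v=.05)
f0=np.array(robot.get_ft_force())
for z in(.118,.108):
    s=robot.move_straight([cmd[0],cmd[1],z],q,v=.04,guard=7); robot.hold(.1)
    print(z,s,np.array(robot.get_position()).round(4),(np.array(robot.get_ft_force())-f0).round(2),np.array(robot.get_wrist_torque()).round(2))
    if s: break
cv2.imwrite("pics/side3.png",cv2.resize(optics.camera("side")[180:320,190:370],None,fx=4,fy=4,interpolation=cv2.INTER_CUBIC))
print(cmd,robot.get_t())
```

```text
[-0.0011 -0.0006 -0.0019]
[0.001  0.0006 0.0015]
0.118 False [0.5067 0.2347 0.1182] [-0.8  -0.44 -0.34] [-0.06  0.17 -0.04]
0.108 False [0.5066 0.2345 0.108 ] [-0.51 -0.09  0.09] [-0.11  0.15  0.  ]
[0.50650735 0.23452187 0.13965048] 13.2167
```

View pics/side3.png

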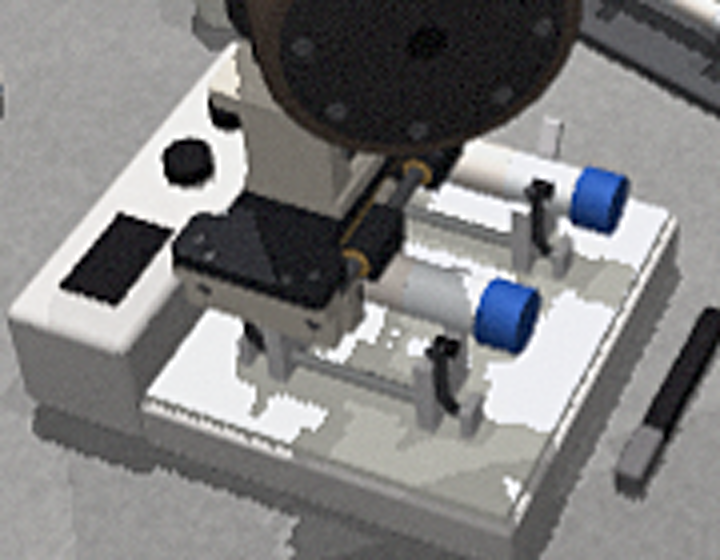

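The side view shows the tube just above the left jaw rollers (443,350) with its cap on the near side, and there is no prong contact. Now I press, monitoring force.

Run:
```python
from h import *
q=quat(.134,1); x,y=.50651,.23452
f0=np.array(robot.get_ft_force())
for z in(.100,.095,.090,.085,.080,.076,.0745):
    s=robot.move_straight([x,y,z],q,v=.04,guard=35)
    print(z,s,np.array(robot.get_position()).round(4),(np.array(robot.get_ft_force())-f0).round(1),np.array(robot.get_wrist_torque()).round(2),round(robot.get_finger_gap(),4))
    if s: break
print(robot.get_t())
```

```text
0.1 False [0.5065 0.234  0.0997] [ 1.4 -2.5  0.4] [-1.14 -0.56  0.03] 0.027
0.095 False [0.5065 0.234  0.0947] [ 3.  -3.7 -0.4] [-1.66 -1.01  0.03] 0.0273
0.09 False [0.5062 0.2338 0.0892] [ 4.2 -4.2 -0.9] [-1.83 -1.11  0.06] 0.0268
0.085 False [0.5058 0.2337 0.0838] [ 3.  -3.1 -3.9] [-1.69 -1.07  0.04] 0.0268
0.08 False [0.5057 0.2343 0.0789] [ 0.9 -2.  -6.6] [-0.84 -0.15  0.03] 0.0268
0.076 False [0.5065 0.2349 0.0771] [-4.2 -2.6 10. ] [-1.11  1.84 -0.01] 0.027
0.0745 False [0.5066 0.2348 0.0769] [-9.5 -4.  22.2] [-1.51  3.63 -0.01] 0.0268
15.1667
```

The jaw snapped and the tube bottomed at 22 N. The grasp offset puts its axis at about 94–95 mm. Release, retreat and check.

Run:
```python
from h import *
q=quat(.134,1)
robot.move_straight([.5065,.2346,.0768],q,v=.03)
effector.set_gripper(.055); print(robot.get_finger_gap(),robot.get_ft_force())
print(robot.move_straight([.5065,.2346,.16],q,v=.1,guard=12))
C=np.array([-.0008,-.0811,-.1578]);L=np.array([-.001,.296,.955])
q=quat(.138,1);W=R.from_quat(q).as_matrix();d=W@L
P=np.array([.511,.20,.1])-d*(.36/-d[2])-W@C
robot.move_to(P,q);robot.hold(.3)
m=optics.camera_model("wrist");im=optics.camera("wrist");np.save("w4.npy",m,allow_pickle=True);cv2.imwrite("pics/w4.png",im)
print(robot.get_t())
s=optics.camera("side");cv2.imwrite("pics/side4.png",s)
a=cv2.resize(im[100:290,230:450],None,fx=1.8,fy=1.8,interpolation=cv2.INTER_CUBIC);b=cv2.resize(s[190:320,190:370],None,fx=2.2,fy=2.2,interpolation=cv2.INTER_CUBIC)
o=np.zeros((345,800,3),np.uint8);o[:a.shape[0],:a.shape[1]]=a;o[:b.shape[0],400:400+b.shape[1]]=b;cv2.imwrite("pics/fin.png",o)
hsv=cv2.cvtColor(im,cv2.COLOR_BGR2HSV);bl=cv2.inRange(hsv,(105,120,60),(125,255,255));n,l,st,c=cv2.connectedComponentsWithStats(bl)
for i in range(1,n):
    if st[i,4]>60: print(st[i],c[i],onz(m,c[i],.095).round(4))
t=optics.camera_model("top");ti=optics.camera("top");cv2.imwrite("pics/top4.png",ti)
bl=cv2.inRange(cv2.cvtColor(ti,cv2.COLOR_BGR2HSV),(105,120,60),(125,255,255));n,l,st,c=cv2.connectedComponentsWithStats(bl)
for i in range(1,n):
    if st[i,4]>40: print("top",st[i],c[i],onz(t,c[i],.095).round(4))
```

```text
0.05459039276983692 [ 0.71380762 -0.49145631 -0.27558929]
False
18.1
[275 259  28  25 518] [288.4980695  272.94980695] [0.4202 0.2223 0.095 ]
top [217  63  52  14  81] [243.58024691  71.0617284 ] [0.8414 0.1791 0.095 ]
top [265 236  14  11 119] [271.64705882 240.91596639] [0.4438 0.1046 0.095 ]
top [365 238   8   6  42] [368.45238095 240.38095238] [ 0.4476 -0.1159  0.095 ]
top [213 243  15  10 127] [219.55905512 247.45669291] [0.4273 0.2235 0.095 ]
top [381 326  14  15 130] [387.81538462 332.90769231] [ 0.2388 -0.1614  0.095 ]
```

View pics/fin.png

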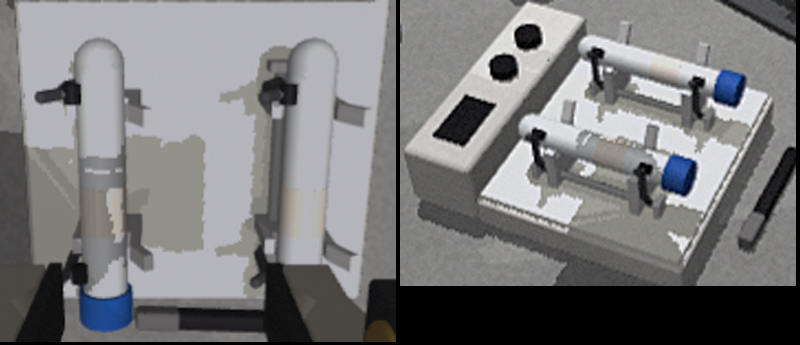

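The picture shows both tubes lying alike with the rollers closed over them. In the top view the cap offset between them is 120.0 mm across and 0.0 mm along. Last is a quick height check by side+top rays, then hand in.

Run:
```python
from h import *
s=cv2.imread("pics/side4.png");ms=optics.camera_model("side");mt=optics.camera_model("top")
b=cv2.inRange(cv2.cvtColor(s,cv2.COLOR_BGR2HSV),(105,120,60),(125,255,255));n,l,st,c=cv2.connectedComponentsWithStats(b)
zs=[]
for tc,(x0,x1,y0,y1) in(((271.65,240.92),(325,355,215,245)),((219.56,247.46),(295,325,255,285))):
    i=[k for k in range(1,n) if x0<c[k][0]<x1 and y0<c[k][1]<y1 and st[k,4]>40][0]
    o1,d1=ray(ms,c[i]);o2,d2=ray(mt,tc)
    k=np.linalg.lstsq(np.c_[d1,-d2],o2-o1,rcond=None)[0]; P=(o1+d1*k[0]+o2+d2*k[1])/2; print(P.round(4),st[i]); zs.append(P[2])
if abs(zs[0]-zs[1])<.003: robot.job_done(); print("handed in",robot.get_t())
```

```text
[0.4451 0.105  0.0973] [333 222  13  16 141]
[0.429  0.2242 0.0962] [309 260  15  19 172]
the job is handed in; nothing more can be done
the job is handed in; nothing more can be done
```

The wide tube is in the mixer's left clip, the one that was empty, with its cap away from the housing. I pressed it past the jaw until it bottomed at about 22 N, then released it. The job was handed in after about 18 s of robot time.

**Last checks:**
- **Position:** measured between the caps in the top view, the tube lies 120.0 mm across from the tube already in the mixer and 0.0 mm off along the clip.
- **Height:** ray crossing between the side and top views puts the two caps within about 1 mm of each other.
- **Jaws:** in the final pictures the rollers sit over both tubes. I did not measure the jaw angles.
- **Other things:** the caps of the tube already in the mixer, the thin tube and the black look-alike were where they had been. I did not measure the bottle, beaker or marker at the end.

**Disagreement:** before the press, the wrist and top cameras disagreed by about 1 mm on the sideways shift needed. I aimed near the lower end, between the two values, and the tube entered without touching the prongs.

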